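# Press a circuit card home in the test jig

### The arm

A 6-joint arm with a two-finger parallel gripper is mounted at the origin on the work surface. World frame = base frame: x ahead of the robot, y to its left, z up, the work surface at z = 0. Lengths are in m, angles in rad, forces in N, time in s.
With the tool pointing down it reaches from about 0.3 to 0.775 m from the base axis. Payload 14.6 kg.
Tool frame: the origin (TCP) lies midway between the tips of the shut fingers; the grasp point (between the pads) lies 19 mm behind it; z points along the fingers, y is the line along which they close (so a half turn about z gives the same grasp; the last joint's range is limited). The gripper opens to 94 mm and grips with 3 to 60 N. Pads are 16 mm wide; open, the fingers measure 119 mm over their backs; the gripper's body (75 mm by 177 mm) begins 78 mm behind the grasp point.
Start: joints at [-1.263, 0.3, 1.521, -0, 1.321, -0.067], TCP at [0.201, -0.512, 0.205] pointing down, gripper open.
Joint ranges: [-3.03, 3.03], [-0.79, 2.21], [0.23, 2.52], [-1.04, 4.18], [0, 3.07], [-2.55, 2.55]. Speed limits (rad/s): [2.22, 2.22, 2.57, 3.14, 3.14, 3.14].

### API

Orientations are given as [roll, pitch, yaw] about the fixed x, y, z axes, in that order (R = Rz(yaw) Ry(pitch) Rx(roll)).
In Python, from station import telemetry, optics, ctrl gives the robot as it stands.
- The arm moves only by the tool carry_out, never from a script. Its argument "plan" is a list that holds one entry, the list of rows, each a list of 7 numbers: the shift along the tool's x, y, z in mm, then the turn, a rotation vector about the tool's x, y, z in rad, then the finger opening in mm, from 0 to 94. A call has 1 to 20 rows; each row shifts and turns the commanded pose from where the row before left it, along the tool's axes as they then stand; what a row does not reach is not made up. A row lasts 1/12 s, in which the tool goes at most 41.7 mm and 7.16 degrees, less where a joint would pass 70% of its speed; a pose out of reach is approached as far as the arm can. A call with a gripper value outside its range is refused whole. The fingers move at their own pace and stop on an object; "squeeze" is the grip in N (left out, the last holds). Time passes only in rows, so rows that do not move let the fingers close. It gives the time, the measured TCP pose, the force, the opening and the grip force at its end, in the units of the state.
- telemetry.get_obs(): the state, without advancing time (a new reading comes with each control period).
- optics.camera(name): name is "scene" or "top"; returns a dict with "pixels" (420x560x3 uint8, red, green, blue), "intrinsics" (3x3 intrinsics, pixels), "origin" and "rotation" of the camera in the world. Camera axes: x right, y down, z forward; pixel columns grow to the right and rows downward; lengths in m; the calibration is good to about 2 mm. A picture is of the moment at which its call begins. There is no depth.
- ctrl.hand_in(): hands the job in; it is judged then, once.
The state is a dict: "time_s": time; "qpos": joint angles; "joint_vel": joint speeds; "tau": joint torques, N m; "ee_pos": TCP position; "eef_rot": TCP orientation; "force": force on the tool from outside, world axes, zero at the start; "moment": the same for the moment, N m; "grip_width": finger opening in m; "grip_force": force on a finger pad.
Only numpy, scipy, OpenCV 4.12 (cv2) and the standard library are available. Lean on these libraries where they do the work, as an engineer would, in place of code of your own. Each camera call takes 0.05 s, during which the arm holds its last target. There are 200 camera calls.

### The job

Set up the test jig: move the probe from its parking block into the jig's socket, standing upright and fully down, and let go of it. Then take the wider of the two circuit cards out of the rack by its top grip, slide its lower edge down behind the jig's lip and push it against the sprung contact bar until it is fully home, and finish while your fingers are still holding it pressed down there. Leave the narrower card where it is and do not disturb the spool, the bottle or the screwdriver.

Things in the scene. Friction and masses are not known exactly. Their poses are not given: they have to be found in the camera images.
- jig: Test jig fixed to the bench, dark steel base 12 mm thick; origin on the bench under the middle of its card slot. Slot along jig y between an aluminium guide wall on +x (8 mm thick, top 75 mm above bench) and a lip on -x (8 mm thick, upright to 45 mm, flaring outward to 60 mm). Slot 10 mm wide (x -5 to 5 mm), 112 mm long between end cheeks 45 mm high. Socket block past its -y end.
- jig_slot (a point): Point in the middle of the card slot, 20 mm above the bench: here the middle of the card's lower edge comes when the card is fully home (bar at its stop). Axes as the jig's.
- contact_bar (a joint): Travel of the brass contact bar in the bottom of the slot, in m: 0 = sprung up (its top 30 mm above the bench), 0.010 = pressed down to its stop (top 20 mm above the bench). It starts to move at about 4 N and needs about 10 N at the stop; it springs back when let go.
- jig_socket (a point): Middle of the floor of the probe socket, 16 mm above the bench, 105 mm from the slot's centre along the jig's -y. The socket is a round upright hole 18 mm wide and 34 mm deep in a white block 42 x 42 mm whose top is 50 mm above the bench.
- park_block: Grey block 56 x 56 x 44 mm fixed to the bench where the probe is parked: a round upright hole 17 mm wide, 34 mm deep, its floor 10 mm above the bench. Origin at the middle of its underside.
- probe: Black round test probe, 14 mm in diameter (its foot tapers to 9 mm over the last 4 mm), 133 mm long, about 40 g, standing upright in the parking block. Origin at the middle of its foot, z along it upward. It stands about 89 mm out of the block.
- rack: Grey card rack fixed to the bench, 150 x 130 mm: two upright grooves along its y, at x = -40 and +40 mm, 7.5 mm wide, floor 10 mm and side walls' top 38 mm above the bench. Origin at the middle of its underside.
- card_wide: The wider green circuit card: upright plate 6 mm thick (x), 100 mm wide (y), 110 mm high, about 80 g, standing in one of the rack's two grooves (either one). Along its top runs a white grip bar 12 mm thick (x), 60 mm long (y), from 96 to 110 mm above its lower edge. Origin in the middle of its lower edge, z up. Both faces alike: either may face the lip.
- card_narrow: The narrower green circuit card, 70 mm wide, its grip bar 40 mm long, otherwise the same; stands in the other groove and stays there. Origin in the middle of its lower edge.
- spool: Metal spool with 56 mm flanges, 46 mm high, standing on the bench. Bystander. Origin at the middle of its underside.
- flux_bottle: White bottle with black cap, 48 mm wide, 100 mm high, standing on the bench. Bystander. Origin at the middle of its underside.
- driver: Screwdriver with a black handle lying on the bench. Bystander. Its x axis runs along it.

How it is judged:
By the outcome, as a careful person would: the job done as asked, in the order asked, and still so for the second after the job is handed in, while the arm keeps its last pose, push and grip.
It also fails if it takes over 56 s, if anything falls off the work surface, if the arm or the gripper's body presses on something with over 40 N, if the wrist force passes 120 N, or if a joint passes its speed limit or range.

## Working session

There is one attempt and no reset: what is moved stays moved. The work goes in short steps, Python scripts to look and compute and a tool call to move; the robot and the scene stay as the last step left them, time stands still between calls to the robot, and variables do not carry over. Pictures are saved under pics/ and viewed, at most 10 in all, crops included, and the job is handed in when it is done.

Besides the shell and the picture viewer there is one more tool, called after ">>>" in YAML: its name, and indented under it one key for each argument. carry_out: Moves the arm, as the interface text tells. Its arguments: {"type":"object","properties":{"plan":{"type":"array","items":{"type":"array","items":{"type":"array","items":{"type":"number"}}}},"squeeze":{"type":"number"}},"required":["plan"]}

```bash
ls; mkdir -p pics; python3 - <<'E'
from station import telemetry, optics, ctrl
import cv2,pickle
d={}
for n in("scene","top"):
    c=optics.camera(n);d[n]=c;cv2.imwrite(f"pics/{n}0.png",c["pixels"][:,:,::-1]);print(n,c["intrinsics"],c["origin"],c["rotation"])
pickle.dump(d,open("cam0.pkl","wb"))
print(telemetry.get_obs())
E
```

```text
pics
scene [[527.35204574   0.         275.68021548]
 [  0.         527.35204574 210.86453767]
 [  0.           0.           1.        ]] [ 1.16734697 -0.2585297   0.72647844] [-2.34032275e+00  1.81612575e-03  1.14879258e+00]
top [[404.74240725   0.         270.1913792 ]
 [  0.         404.74240725 208.58204961]
 [  0.           0.           1.        ]] [0.42320847 0.00328698 0.94406829] [-3.01011074  0.01042847 -1.58107811]
{'time_s': 0.1, 'qpos': array([-1.26262967e+00,  3.00381452e-01,  1.52152385e+00,  2.29858911e-05,
        1.32069929e+00, -6.66085891e-02]), 'joint_vel': array([ 0.00063716, -0.00098224, -0.00222346, -0.0003837 , -0.00026988,
       -0.00115866]), 'tau': array([ 2.85563998e-03, -5.32645154e+01, -3.53281081e+01,  7.09931902e-02,
        2.35131785e-02, -6.00060844e-05]), 'ee_pos': array([ 0.2012613 , -0.51159866,  0.20495971]), 'eef_rot': array([-3.14058444e+00, -8.95698857e-05,  3.74769501e-01]), 'force': array([ 0.36718078, -0.85678068,  0.18288655]), 'moment': array([ 0.00871213, -0.02770594,  0.00570695]), 'grip_force': 0.0, 'grip_width': 0.09423671865652954}
```

View pics/scene0.png

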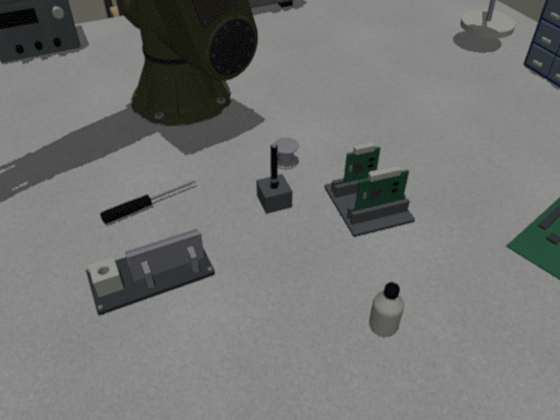

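View pics/top0.png

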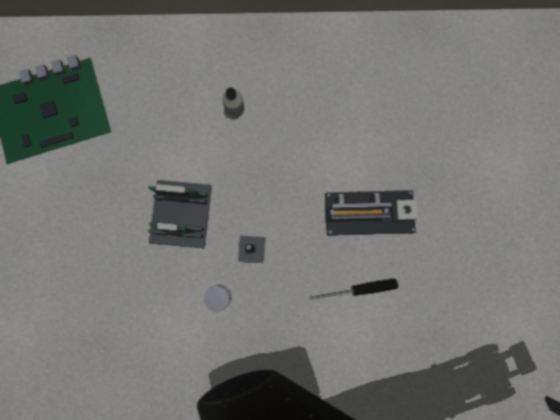

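```bash
python3 - <<'E'
import cv2,pickle,numpy as np
d=pickle.load(open("cam0.pkl","rb"))
t=d["top"]["pixels"][:,:,::-1];s=d["scene"]["pixels"][:,:,::-1]
f=lambda im,x,y,w,h,k:cv2.resize(im[y:y+h,x:x+w],None,fx=k,fy=k,interpolation=cv2.INTER_CUBIC)
g=lambda im:np.clip(im.astype(float)*1.5,0,255).astype(np.uint8)
a=f(t,320,180,100,60,8); cv2.imwrite("pics/c1.png",g(a))
b=f(t,145,175,125,80,6.4)
cv2.imwrite("pics/c2.png",g(b))
cv2.imwrite("pics/c3.png",g(f(s,80,225,140,90,5.7)))
E
```

```text
(no output)
```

View pics/c1.png

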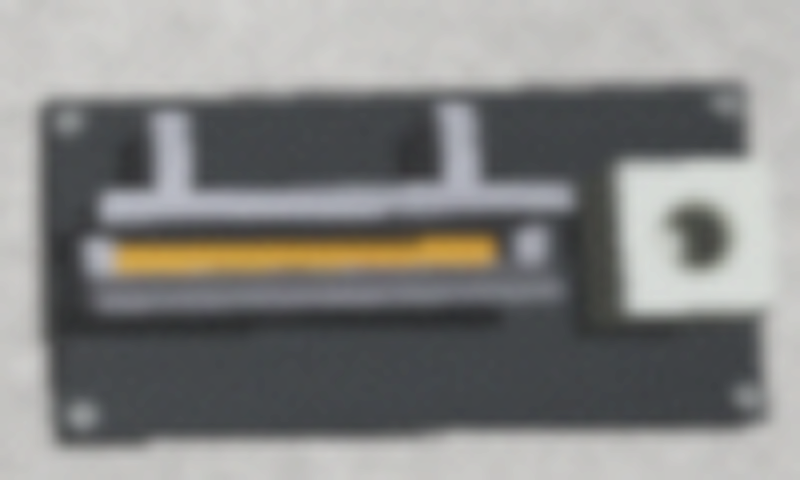

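View pics/c2.png

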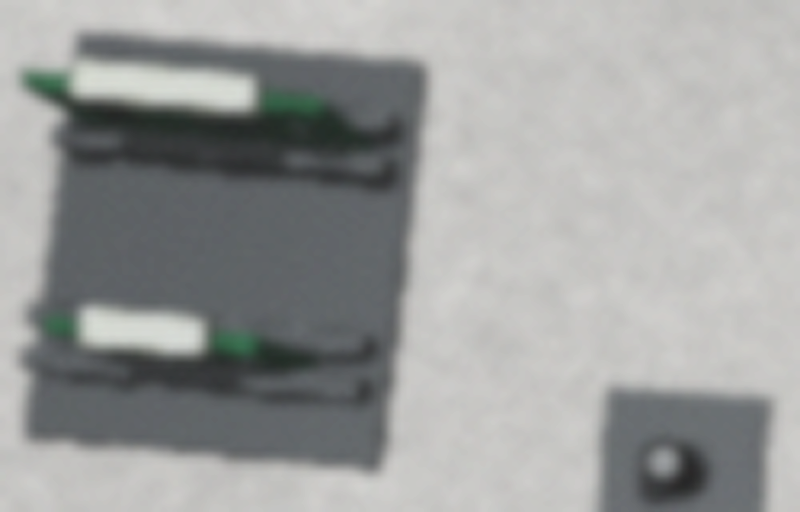

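View pics/c3.png

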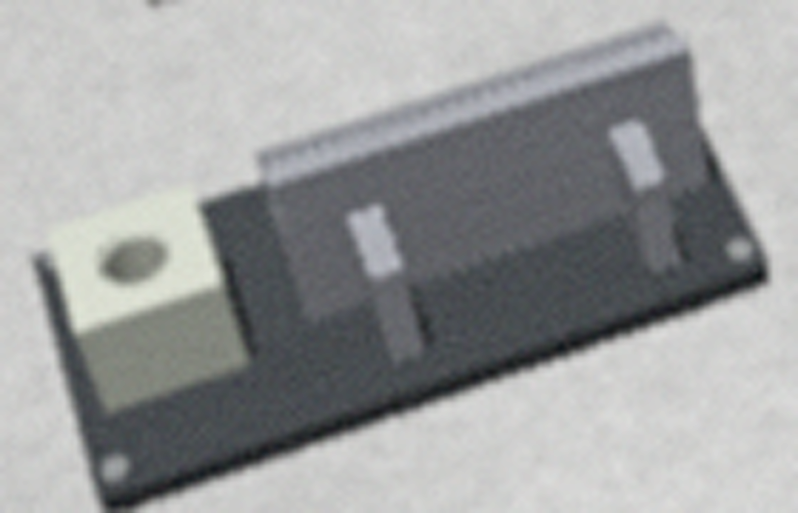

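```bash
cat > h.py <<'E'
import cv2,numpy as np
from scipy.spatial.transform import Rotation as Ro
def ray(c,uv):
    uv=np.atleast_2d(np.asarray(uv,float))
    d=np.c_[uv,np.ones(len(uv))]@np.linalg.inv(c["intrinsics"]).T
    r=np.asarray(c["rotation"])
    R=r if r.shape==(3,3) else Ro.from_euler("xyz",r).as_matrix()
    return np.asarray(c["origin"]),d@R.T
def plane(c,uv,z):
    o,d=ray(c,uv); return o+d*((z-o[2])/d[:,2])[:,None]
def big(m,roi):
    x,y,w,h=roi; k=np.zeros(m.shape,np.uint8);k[y:y+h,x:x+w]=255*m[y:y+h,x:x+w].astype(np.uint8)
    cs,_=cv2.findContours(k,cv2.RETR_EXTERNAL,cv2.CHAIN_APPROX_NONE)
    return max(cs,key=cv2.contourArea)[:,0,:].astype(float)
def meas(c,m,roi,z):
    p=plane(c,big(m,roi),z)[:,:2]*1000
    (x,y),(w,h),a=cv2.minAreaRect(p.astype(np.float32))
    M=cv2.moments(p.astype(np.float32)); 
    if h>w:w,h,a=h,w,a+90
    return np.round([x,y,M["m10"]/M["m00"],M["m01"]/M["m00"],w,h,(a+90)%180-90],1)
E
python3 - <<'E'
from h import *;import pickle
d=pickle.load(open("cam0.pkl","rb"))
for n,rb,rj,rw,rn,rk in(("top",(396,190,22,36),(320,180,100,62),(140,175,80,25),(145,215,60,25),(232,230,40,38)),("scene",(85,250,45,50),(80,225,140,90),(355,165,58,50),(340,140,45,30),(250,170,50,45))):
    c=d[n];p=c["pixels"].astype(int);hsv=cv2.cvtColor(c["pixels"],cv2.COLOR_RGB2HSV).astype(int)
    g=p.sum(2)/3
    print(n,"bg",g[350,300],"block px",p[205,400] if n=="top" else p[270,95])
    wh=(g>125 if n=="scene" else g>125)
    tint=p[:,:,0]-p[:,:,2]
    print(" base",meas(c,g<85,rj,.012))
    print(" block",meas(c,(tint>6)&(g>100),rb,.05))
    print(" gripW",meas(c,(g>110)&(hsv[:,:,1]<60),rw,.12),"gripN",meas(c,(g>110)&(hsv[:,:,1]<60),rn,.12))
    print(" park",meas(c,g<85,rk,.044))
    if n=="top":
        print(" brass",meas(c,hsv[:,:,1]>110,(325,205,65,15),.03))
        print(" wall",meas(c,g>90,(330,203,62,6),.075))
for n,a in (("scene",(262,140,25,18)),("top",(243,240,16,15)),("top",(396,205,22,14)),("scene",(95,262,25,18))):
    x,y,w,h=a;print(n,a);print(d[n]["pixels"][y:y+h,x:x+w].mean(2).astype(int))
E
```

```text
top bg 71.66666666666667 block px [143 146 143]
 base [ 535.  -216.7  534.  -209.   205.1  100.5  -89.1]Traceback (most recent call last):
  File "<stdin>", line 10, in <module>
  File "h.py", line 16, in meas
    p=plane(c,big(m,roi),z)[:,:2]*1000
              ~~~^^^^^^^
  File "h.py", line 14, in big
    return max(cs,key=cv2.contourArea)[:,0,:].astype(float)
           ~~~^^^^^^^^^^^^^^^^^^^^^^^^
ValueError: max() iterable argument is empty
```

```bash
python3 - <<'E'
from h import *;import pickle
d=pickle.load(open("cam0.pkl","rb"))
t=d["top"]["pixels"];s=d["scene"]["pixels"]
print("top g: block");print(t[196:224,394:420].mean(2).astype(int))
print("probe");print(t[239:258,240:262].mean(2).astype(int))
print("wide grip");print(t[180:196,148:200:2].mean(2).astype(int))
print("slot col 355");print(t[195:230,[345,365,380]].tolist())
print("scene probe");print(s[142:190:3,262:287].mean(2).astype(int))
print("scene block");print(s[255:298:2,86:128:2].mean(2).astype(int))
print("scene grip");print(s[166:186,366:412:2].mean(2).astype(int))
E
```

```text
top g: block
[[ 45  45  45  45  44  44  45  45  45  44  44  45  44  45  45  44  45  48
   63  92 119 129 131 131 130 128]
 [ 44  45  44  45  46  45  44  46  45  45  44  44  45  45  43  44  45  48
   63  93 119 130 130 129 128 127]
 [ 45  44  46  47  49  48  49  49  48  47  49  50  50  50  49  51  50  53
   65  93 120 130 130 129 128 127]
 [ 45  45  50  60  68  71  71  70  71  71  73  75  78  81  81  81  81  82
   88 107 126 133 131 127 128 128]
 [ 44  49  62  84 101 107 108 107 109 108 110 115 119 120 122 121 121 121
  123 130 136 136 132 130 129 130]
 [ 46  52  72 101 125 132 133 134 134 133 134 136 138 140 140 140 140 139
  140 141 142 139 135 131 130 130]
 [ 45  53  75 108 132 141 143 143 142 142 143 143 143 143 143 144 144 143
  143 144 142 141 137 133 131 131]
 [ 47  52  73 108 133 142 144 144 144 143 143 141 140 140 141 143 143 143
  144 144 144 141 138 133 132 131]
 [ 45  51  72 104 132 143 144 144 143 141 136 130 127 128 131 136 140 142
  144 144 144 141 136 132 128 129]
 [ 45  51  69 103 132 143 144 143 140 131 119 106 100 100 107 119 131 139
  143 144 142 141 136 130 128 12
[... 12002 characters left out ...]
 27  30  39 124 135]
 [ 56  59  77  89  80  83  75  65  55  39  35  26  23  24  28  26  31  32
   35  32  48 128 134]
 [ 52  39  71  88  70  63  50  38  33  27  30  23  28  22  26  32  28  33
   32  29  55 131 137]
 [ 39  33  57  66  45  36  29  23  25  31  22  28  35  27  24  19  26  31
   30  27  62 135 135]
 [ 29  33  35  39  28  26  27  30  33  28  28  32  24  32  22  14  19  30
   31  27  72 135 137]
 [ 28  31  25  23  26  30  28  33  23  29  23  31  30  23   1  17  10  30
   35  30  89 137 139]
 [ 29  34  32  30  27  31  23  27  26  30  31  25  30  27   6   6  20  32
   31  31 101 136 136]
 [ 25  32  29  28  29  30  28  30  30  28  32  30  29  22  13  13  26  35
   33  27 118 136 134]]
```

```bash
python3 - <<'E'
from h import *;import pickle
d=pickle.load(open("cam0.pkl","rb"))
T,S=d["top"],d["scene"];G={n:d[n]["pixels"].astype(float).mean(2) for n in d}
g,s=G["top"],G["scene"]
print("hole top",plane(T,[407.1,209.3],.05)*1000)
e=cv2.fitEllipse(big(s<118,(96,264,17,12)).astype(np.float32));print("hole scene",e,plane(S,[e[0]],.05)*1000)
hs=cv2.cvtColor(S["pixels"],cv2.COLOR_RGB2HSV)[:,:,1]
print("base top",meas(T,g<92,(320,180,100,62),.012)); print("base scene",meas(S,s<95,(80,225,140,90),.012))
print("block scene",meas(S,s>115,(93,258,26,27),.05))
print("gripW top",meas(T,g>105,(156,183,31,11),.12),"scene",meas(S,s>112,(369,168,33,10),.12))
print("gripW scene tight", meas(S,s>112,(370,167,29,11),.12))
print("gripN top",meas(T,g>105,(156,221,24,11),.12))
print("probe top",plane(T,[248,247.2],.143)*1000)
print("park top",meas(T,g<100,(232,230,40,38),.044))
p=T["pixels"].astype(int)
print("rack top",meas(T,(g<95),(145,178,68,72),.01))
m=(p[:,:,0]-p[:,:,2])>25
print("brass",meas(T,m,(325,205,65,12),.03))
for c0 in(340,350,360,370,380):
    w=np.clip(g[200:208,c0]-50,0,None) if c0 not in(340,380) else None
    b=np.clip((p[205:217,c0,0]-p[205:217,c0,2])-8,0,None); rb=(b*np.arange(205,217)).sum()/b.sum()
    q=[rb,plane(T,[c0,rb],.03)[0,:2]*1000]
    if w is not None:
        rw=(np.clip(g[202:209,c0]-48,0,None)*np.arange(202,209)).sum()/np.clip(g[202:209,c0]-48,0,None).sum(); q+=[rw,plane(T,[c0,rw],.075)[0,:2]*1000]
    print(c0,*q)
# probe scene axis: top & block-exit
for r,z in((147.0,.143),):print("probe scene",plane(S,[272.8,r],z)*1000)
# lateral: ray through probe axis; intersection with top estimate
E
```

```text
hole top [[ 536.38871131 -292.51018095   50.        ]]
hole scene ((102.7491455078125, 270.4044494628906), (7.0471510887146, 11.38818073272705), 76.75856018066406) [[ 541.26774946 -292.02226538   50.        ]]
base top [ 535.3 -217.4  534.5 -209.6  206.4  101.1  -89.1]
base scene [ 543.3 -215.7  546.9 -212.2  209.9  106.5  -89.1]
block scene [ 537.2 -286.4  537.3 -289.7   53.5   41.   -10.2]
gripW top [578.5 218.5 578.3 218.3  60.1  12.2  82.1] scene [579.5 218.5 580.9 214.5  61.   16.7  84.2]
gripW scene tight [578.1 216.7 580.1 215.8  57.2  19.3  84.2]
gripN top [498.5 222.6 498.5 222.8  38.1  10.9  84.2]
probe top [[452.89781663  55.12002074 143.        ]]
park top [452.6  54.8 452.5  54.3  57.5  57.3  89.4]
rack top [538.4 229.1 534.4 221.1 150.2 146.7  -5.6]
brass [ 535.3 -186.7  535.3 -187.2  107.     9.6  -89.1]
340 211.82462686567163 [ 534.90848501 -146.92633211]
350 211.61904761904762 [ 535.11637094 -169.6125978 ] 205.0067658998647 [ 544.02170466 -161.62092451]
360 211.36864406779662 [ 535.42671602 -192.29417861] 204.84888304862022 [ 544.11274874 -183.22438222]
370 211.15929203539824 [ 535.64305484 -214.96371324] 204.41554559043348 [ 544.80535539 -204.84444627]
380 210.7415254237288 [ 536.33596212 -237.64641299]
probe scene [[463.12126249  50.75274691 143.        ]]
```

>>> carry_out:
  plan:
    - [[0,0,0,0,0,-0.1211,50],[0,0,0,0,0,-0.1211,50],[0,0,0,0,0,-0.1211,50],[0,0,0,0,0,-0.1211,50],[0,0,0,0,0,-0.1211,50],[0,0,0,0,0,-0.1211,50],[0,0,0,0,0,-0.1211,50],[0,0,0,0,0,-0.1211,50],[0,0,0,0,0,-0.1211,50],[0,0,0,0,0,-0.1211,50],[15,7,0,0,0,0,50],[35,16,0,0,0,0,50],[35,16,0,0,0,0,50],[35,16,0,0,0,0,50],[35,16,0,0,0,0,50],[35,16,0,0,0,0,50],[35,16,0,0,0,0,50],[35,16,0,0,0,0,50],[35,16,0,0,0,0,50],[35,16,0,0,0,0,50]]

```text
time_s: 1.77
ee_pos: [0.3475, -0.1778, 0.2054]
eef_rot: [3.142, 0.0, 1.585]
force: [0.6, 0.1, 0.2]
grip_width: 0.0501
grip_force: 0.0
```

>>> carry_out:
  plan:
    - [[33,15.7,0,0,0,0,50],[33,15.7,0,0,0,0,50],[33,15.7,0,0,0,0,50],[33,15.7,0,0,0,0,50],[33,15.7,0,0,0,0,50],[33,15.7,0,0,0,0,50],[22,10,0,0,0,0,50],[10.8,5.6,0,0,0,0,50],[0,0,0,0,0,0,50],[0,0,0,0,0,0,50]]

```text
time_s: 2.6
ee_pos: [0.4534, 0.0525, 0.2051]
eef_rot: [-3.141, 0.0, 1.587]
force: [0.3, -0.1, -0.4]
grip_width: 0.05
grip_force: 0.0
```

```bash
python3 - <<'E'
from station import telemetry, optics
import cv2,pickle
d={}
for n in("scene","top"):
    c=optics.camera(n);d[n]=c
pickle.dump(d,open("cam1.pkl","wb"))
f=lambda im,x,y,w,h,k:cv2.resize(im[y:y+h,x:x+w,::-1],None,fx=k,fy=k,interpolation=cv2.INTER_CUBIC)
a=f(d["scene"]["pixels"],220,60,120,160,3.5);b=f(d["top"]["pixels"],200,190,110,147,3.8)
h=min(a.shape[0],b.shape[0]);cv2.imwrite("pics/d1.png",cv2.convertScaleAbs(cv2.hconcat([a[:h],b[:h]]),alpha=1.5))
print(telemetry.get_obs()["ee_pos"])
E
```

```text
[0.45334505 0.05172726 0.20541756]
```

View pics/d1.png

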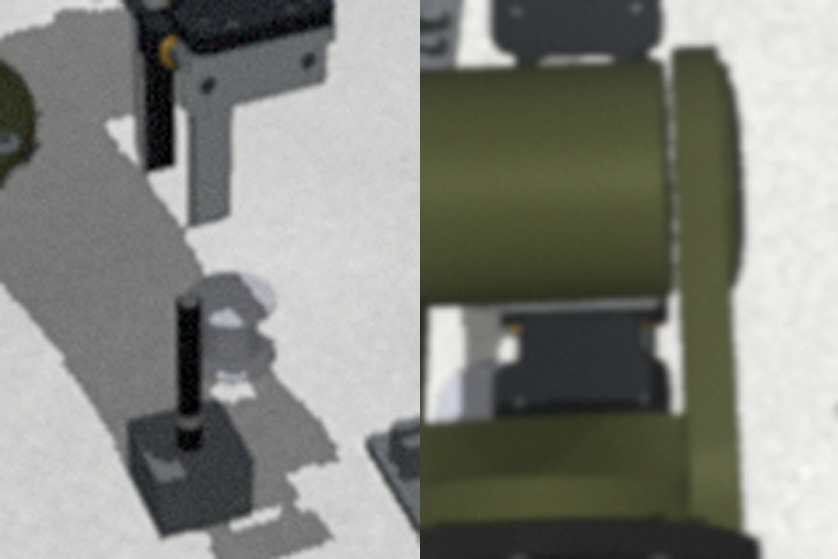

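>>> carry_out:
  plan:
    - [[2.8,0,20,0,0,0,50],[0,0,25,0,0,0,50],[0,0,25,0,0,0,50],[0,0,25,0,0,0,50],[0,0,20,0,0,0,50],[0,0,12,0,0,0,50],[0,0,0,0,0,0,50],[0,0,0,0,0,0,30],[0,0,0,0,0,0,20],[0,0,0,0,0,0,10],[0,0,0,0,0,0,10],[0,0,0,0,0,0,10],[0,0,0,0,0,0,10]]
  squeeze: 10

```text
time_s: 3.78
ee_pos: [0.4538, 0.0556, 0.0788]
eef_rot: [3.141, -0.0, 1.586]
force: [0.4, 0.1, 1.5]
grip_width: 0.0141
grip_force: 10.1
```

>>> carry_out:
  plan:
    - [[0,0,0,0,0,0,10],[0,0,-6,0,0,0,10],[0,0,-12,0,0,0,10],[0,0,-20,0,0,0,10],[0,0,-25,0,0,0,10],[0,0,-25,0,0,0,10],[0,0,-20,0,0,0,10],[-35,8,-12,0,0,0,10],[-37,9,0,0,0,0,10],[-37,9,0,0,0,0,10],[-37,9,0,0,0,0,10],[-37,9,0,0,0,0,10],[-37,9,0,0,0,0,10],[-37,9,0,0,0,0,10],[-37,9,0,0,0,0,10],[-30,8,0,0,0,0,10],[-18,5,0,0,0,0,10],[0,0,0,0,0,0,10],[0,0,0,0,0,0,10]]
  squeeze: 25

```text
time_s: 5.37
ee_pos: [0.5424, -0.2854, 0.1981]
eef_rot: [-3.141, -0.001, 1.585]
force: [-0.3, -0.2, -0.7]
grip_width: 0.0136
grip_force: 25.0
```

```bash
python3 - <<'E'
from station import telemetry, optics
import cv2,pickle
d={}
for n in("scene","top"):
    c=optics.camera(n);d[n]=c
pickle.dump(d,open("cam2.pkl","wb"))
f=lambda im,x,y,w,h,k:cv2.resize(im[y:y+h,x:x+w,::-1],None,fx=k,fy=k,interpolation=cv2.INTER_CUBIC)
cv2.imwrite("pics/e1.png",cv2.convertScaleAbs(f(d["scene"]["pixels"],50,140,190,150,4),alpha=1.6))
for i in range(3):
  optics.camera("top");o=telemetry.get_obs();print(o["ee_pos"],o["eef_rot"])
E
```

```text
[ 0.54271378 -0.2839828   0.19875843] [-3.14156779e+00 -1.25757244e-04  1.58678888e+00]
[ 0.54277753 -0.28400026  0.19885543] [3.14140066e+00 3.54272929e-06 1.58693773e+00]
[ 0.54283307 -0.28407661  0.19885741] [3.14132904e+00 1.01679854e-04 1.58698554e+00]
```

View pics/e1.png

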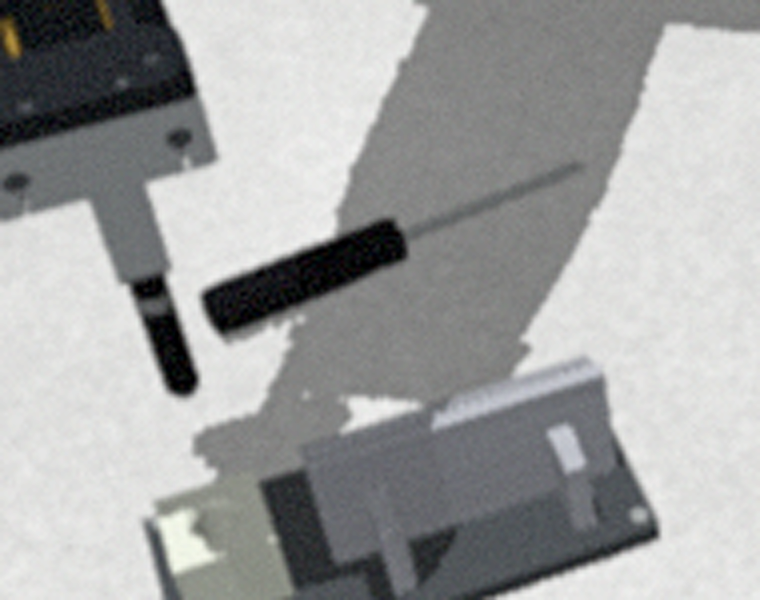

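```bash
python3 - <<'E'
from h import *;import pickle
S=pickle.load(open("cam2.pkl","rb"))["scene"];s=S["pixels"].astype(float).mean(2)
p=big(s<40,(80,208,21,32)); print(p.min(0),p.max(0))
for r in range(216,241,2):
    q=p[np.abs(p[:,1]-r)<.6,0]; print(r,q.min() if len(q) else 0,q.max() if len(q) else 0)
R=Ro.from_euler("xyz",S["rotation"]).as_matrix()
def proj(x): q=S["intrinsics"]@(R.T@(np.array(x)-S["origin"])); return q[:2]/q[2]
for dz in(.130,.15,.17): print(dz,proj([.5428,-.284,dz]))
print("hole",proj([.5370,-.2920,.05]),"meas 102.75 270.4", "edge foot front", proj([.5428+.0045,-.284,.130]))
print("wall", proj([.5443,-.187,.075]))
E
```

```text
[ 86. 216.] [ 98. 237.]
216 92.0 92.0
218 90.0 93.0
220 86.0 93.0
222 87.0 94.0
224 88.0 95.0
226 89.0 95.0
228 89.0 96.0
230 90.0 97.0
232 91.0 97.0
234 91.0 98.0
236 92.0 98.0
238 0 0
240 0 0
0.13 [ 96.2880116  236.42437935]
0.15 [ 93.15606119 227.43572425]
0.17 [ 89.91367063 218.13010741]
hole [102.26183154 268.57683856] meas 102.75 270.4 edge foot front [ 96.83167486 238.36562604]
wall [162.92676315 242.10531461]
```

>>> carry_out:
  plan:
    - [[-3,-2,15,0,0,0,10],[-3.9,-1.9,25,0,0,0,10],[0,0,18,0,0,0,10],[0,0,9,0,0,0,10],[0,0,0,0,0,0,10],[0,0,0,0,0,0,10]]

```text
time_s: 6.12
ee_pos: [0.5393, -0.2917, 0.1322]
eef_rot: [3.141, 0.0, 1.586]
force: [0.2, 0.3, -0.5]
grip_width: 0.0136
grip_force: 25.0
```

```bash
python3 - <<'E'
from h import *
from station import telemetry, optics
import pickle
S=optics.camera("scene");T=optics.camera("top");o=telemetry.get_obs();print(o["ee_pos"])
pickle.dump({"scene":S,"top":T},open("cam3.pkl","wb"))
f=lambda im,x,y,w,h,k:cv2.resize(im[y:y+h,x:x+w,::-1],None,fx=k,fy=k,interpolation=cv2.INTER_CUBIC)
a=f(S["pixels"],75,215,55,75,8);b=f(T["pixels"],385,180,50,75,8)
cv2.imwrite("pics/f1.png",cv2.convertScaleAbs(cv2.hconcat([a,b])[:600,:800],alpha=1.6))
s=S["pixels"].mean(2)
R=Ro.from_euler("xyz",S["rotation"]).as_matrix()
def proj(x): q=S["intrinsics"]@(R.T@(np.array(x)-S["origin"])); return q[:2]/q[2]
e=o["ee_pos"];z=e[2]-.0688
print("foot z",z,"pred foot",proj([e[0],e[1],z]),"front",proj([e[0]+.0045,e[1],z]), proj([e[0],e[1],z+.03]),proj([e[0],e[1],.05]))
print(s[240:278:1,92:112].astype(int))
E
```

```text
[ 0.5396125  -0.2920663   0.13299416]
foot z 0.06419416081109852 pred foot [100.52946726 264.14556712] front [101.05890616 266.07919202] [ 96.15190875 251.96760285] [102.52766309 269.70436372]
[[ 47  38  22  14  24  80 126 138 138 137 140 142 143 139 142 139 139 143
  136 107]
 [ 17  13   0   2  10  64 118 134 137 138 141 143 143 142 142 139 141 139
  120  94]
 [  6   4   0   4  19  51 103 132 139 143 143 143 143 142 141 142 142 137
  106  84]
 [  6   5   4   9  19  45  87 129 140 142 143 143 143 145 144 142 139 120
   93  80]
 [ 13  20  27  35  40  46  76 125 144 142 145 142 142 142 137 126 113  95
   80  79]
 [ 44  46  49  51  52  46  59 109 137 143 140 138 126 119 110  98  86  82
   82  80]
 [ 53  59  61  59  53  44  38  82 127 126 118 112  98  88  87  84  80  83
   82  84]
 [ 58  60  60  53  47  28  15  54 104  98  90  86  83  83  84  82  82  84
   82  81]
 [ 44  41  40  39  29  15   2  25  64  81  81  81  83  81  81  85  82  82
   79  83]
 [ 36  14  10   8  12  13   2  12  47  73  82  82  85  84  80  84  80  81
   82  82]
 [ 49   9   7   0   2   9   5   3  40  68  85  83  85  78
[... 1623 characters left out ...]
  84  84
   86  90]
 [133 128 104  87  85  82  75  73  73  78  81  86  86  87  89  87  86  84
   87  89]
 [145 125  98  86  86  77  67  66  75  75  83  84  86  89  89  86  85  87
   82  85]
 [133 107  88  87  83  75  67  65  71  74  80  84  88  88  90  87  85  88
   90  87]
 [137 104  88  87  87  80  70  66  68  76  78  82  83  85  90  85  86  88
   89  87]
 [145 114  88  86  90  87  79  77  70  76  77  84  85  87  88  86  88  88
   86  88]
 [145 116  86  84  85  89  85  86  83  81  83  85  89  86  89  87  87  89
   87  91]
 [138 116  91  87  88  87  91  88  86  87  87  88  83  89  88  88  88  90
   96 109]
 [140 135 105  86  86  89  87  84  87  88  90  91  89  89  87  87  93  98
  100 106]]
```

View pics/f1.png

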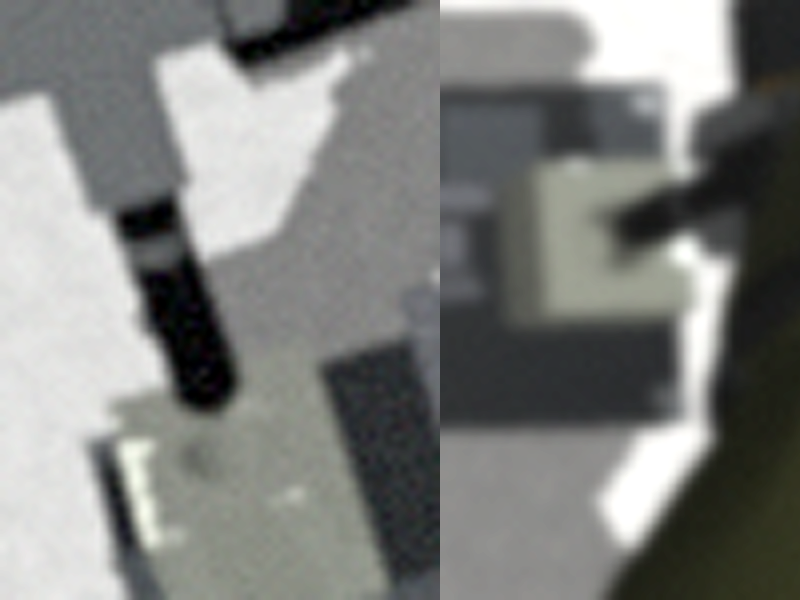

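```bash
python3 - <<'E'
from h import *
import pickle
d=pickle.load(open("cam3.pkl","rb"));T=d["top"];d0=pickle.load(open("cam0.pkl","rb"))
R=Ro.from_euler("xyz",T["rotation"]).as_matrix()
def proj(x): q=T["intrinsics"]@(R.T@(np.array(x)-T["origin"])); return q[:2]/q[2]
print("foot top pred",proj([.5396,-.2921,.0642]),proj([.5396,-.2921,.0942]),"hole(541.3,-292)",proj([.5413,-.292,.05]))
t=T["pixels"].mean(2)[200:218,398:424].astype(int);print(t)
S=d0["scene"];s=S["pixels"].mean(2)
print(s[263:278,95:113].astype(int))
# block top corners in scene: lines
m=big(s>115,(88,252,32,34))
E
```

```text
foot top pred [408.94183353 207.00560742] [413.61932956 205.08924145] hole(541.3,-292) [406.74882671 207.11058482]
[[ 72  77  87  99 100  93  85  83  85  85  86  85  85  86  91 106 125 125
   97  65  44  26  16  14  15  14]
 [ 87  92  98 104 105 101  95  94  94  95  94  95  95  94  95 101 115 118
   93  62  37  21  15  14  13  15]
 [ 92  97  97  98 100  99  98  97  97  97  96  96  95  91  84  82  85  85
   63  40  23  17  13  14  14  14]
 [ 92  97  98  98  98  98  97  96  96  96  94  91  85  74  61  52  50  45
   32  20  15  14  14  14  14  14]
 [ 92  97  98  98  98  97  95  93  90  87  83  74  62  48  36  31  31  26
   18  15  14  14  16  16  15  14]
 [ 92  97  98  97  96  92  87  83  77  69  58  46  35  24  20  23  26  22
   17  16  17  18  20  22  21  19]
 [ 91  97  98  96  93  86  78  69  60  48  35  25  19  16  17  20  26  25
   23  20  24  28  32  32  30  22]
 [ 91  97  97  95  91  84  74  64  51  34  21  17  14  14  15  18  25  29
   32  33  36  38  40  39  34  25]
 [ 90  96  97  95  92  88  82  69  51  32  20  16  14  15  17  24  37  51
   53  46  44  43  43  40  35  25]
 [ 9
[... 1403 characters left out ...]
 87 100 123 141 144 142]
 [144 139 122 112  94  79  75  80  84  87  85  89  84  92 118 140 144 144]
 [143 136 122  99  77  68  74  80  82  87  91  85  85  96 121 139 144 143]
 [144 138 114  84  66  69  73  77  82  84  86  88  91 110 132 143 145 142]
 [144 140 111  85  65  64  70  78  81  81  87  95 108 127 142 141 142 145]
 [144 142 126 104  86  71  73  77  85  87  94 111 129 140 146 144 144 144]
 [143 143 141 131 119 104  96  98 103 113 126 133 140 143 145 144 145 144]
 [142 144 146 143 140 134 129 132 131 137 140 144 144 145 145 143 144 144]
 [143 144 145 144 146 145 143 145 142 144 146 146 145 143 144 138 137 131]
 [144 145 143 144 145 144 146 143 145 147 144 143 143 136 129 122 110 104]]
```

>>> carry_out:
  plan:
    - [[0,0.6,6,0,0,0,10],[0,0,6,0,0,0,10],[0,0,4,0,0,0,10],[0,0,3,0,0,0,10],[0,0,3,0,0,0,10],[0,0,3,0,0,0,10],[0,0,0,0,0,0,10]]

```text
time_s: 6.8
ee_pos: [0.5394, -0.2919, 0.1058]
eef_rot: [-3.141, -0.0, 1.586]
force: [-0.0, -0.0, -0.1]
grip_width: 0.0138
grip_force: 25.0
```

>>> carry_out:
  plan:
    - [[0,0,6,0,0,0,10],[0,0,6,0,0,0,10],[0,0,4,0,0,0,10],[0,0,2,0,0,0,10],[0,0,1,0,0,0,10],[0,0,1,0,0,0,10],[0,0,0,0,0,0,10]]

```text
time_s: 7.38
ee_pos: [0.5396, -0.292, 0.0864]
eef_rot: [-3.142, -0.0, 1.586]
force: [0.6, -0.1, -1.0]
grip_width: 0.0137
grip_force: 25.0
```

>>> carry_out:
  plan:
    - [[0,0,1,0,0,0,10],[0,0,1,0,0,0,10],[0,0,1,0,0,0,10],[0,0,0.5,0,0,0,10],[0,0,0,0,0,0,10]]

```text
time_s: 7.8
ee_pos: [0.54, -0.2923, 0.0847]
eef_rot: [3.14, 0.001, 1.586]
force: [-4.2, 2.9, 13.0]
grip_width: 0.0136
grip_force: 25.0
```

>>> carry_out:
  plan:
    - [[0,0,-1,0,0,0,20],[0,0,0,0,0,0,40],[0,0,0,0,0,0,40],[0,0,0,0,0,0,40],[0,0,-10,0,0,0,40],[0,0,-20,0,0,0,40],[0,0,-25,0,0,0,40],[0,0,-25,0,0,0,40],[0,0,-25,0,0,0,40],[0,0,-15,0,0,0,40],[15,0,-4,0,0,0.12,40],[36,-1,0,0,0,0,40],[36,-1,0,0,0,0,40],[36,-1,0,0,0,0,40],[36,-1,0,0,0,0,40],[36,-1,0,0,0,0,40],[36,-1,0,0,0,0,40],[36,-1,0,0,0,0,40],[36,-1,0,0,0,0,40]]

```text
time_s: 9.38
ee_pos: [0.5614, 0.012, 0.2088]
eef_rot: [3.141, -0.0, 1.466]
force: [0.2, 0.1, 0.8]
grip_width: 0.0399
grip_force: 0.0
```

```bash
python3 - <<'E'
from h import *
from station import telemetry, optics
import pickle
S=optics.camera("scene");T=optics.camera("top");o=telemetry.get_obs();print(o["ee_pos"],o["eef_rot"])
pickle.dump({"scene":S,"top":T},open("cam4.pkl","wb"))
f=lambda im,x,y,w,h,k:cv2.resize(im[y:y+h,x:x+w,::-1],None,fx=k,fy=k,interpolation=cv2.INTER_CUBIC)
a=f(S["pixels"],75,205,140,100,2.8);b=f(T["pixels"],320,175,110,78,3.6)
h=min(a.shape[0],b.shape[0]);cv2.imwrite("pics/g1.png",cv2.convertScaleAbs(cv2.hconcat([a[:h],b[:h]])[:600,:800],alpha=1.6))
E
```

```text
[0.56160725 0.01447775 0.2087214 ] [ 3.14101862e+00 -7.10204314e-04  1.47022131e+00]
```

View pics/g1.png

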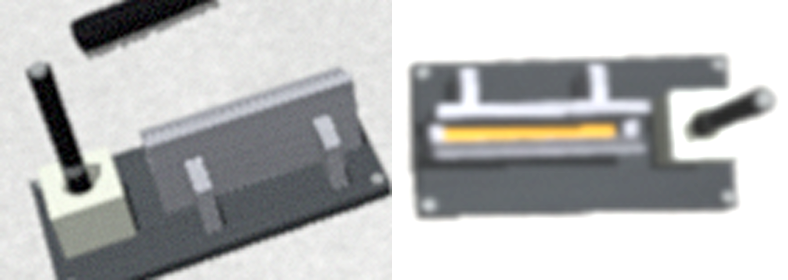

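>>> carry_out:
  plan:
    - [[20,0,0,0,0,0,40],[36,-1,0,0,0,0,40],[36,-1,0,0,0,0,40],[36,-1,0,0,0,0,40],[36,0,0,0,0,0,40],[26,0,0,0,0,0,40],[13,0,0,0,0,0,40],[0,0,0,0,0,0,40],[0,0,0,0,0,0,40],[0,0,0,0,0,0,40]]

```text
time_s: 10.32
ee_pos: [0.58, 0.2108, 0.2081]
eef_rot: [3.142, 0.0, 1.465]
force: [-1.0, 0.5, -0.2]
grip_width: 0.0399
grip_force: 0.0
```

>>> carry_out:
  plan:
    - [[6,0,20,0,0,0,40],[0,0,25,0,0,0,40],[0,0,25,0,0,0,40],[0,0,20,0,0,0,40],[0,0,13,0,0,0,40],[0,0,10,0,0,0,40],[0,0,0,0,0,0,40],[0,0,0,0,0,0,30],[0,0,0,0,0,0,20],[0,0,0,0,0,0,8],[0,0,0,0,0,0,8],[0,0,0,0,0,0,8],[0,0,0,0,0,0,8],[0,0,0,0,0,0,8]]
  squeeze: 10

```text
time_s: 11.48
ee_pos: [0.5808, 0.2185, 0.0956]
eef_rot: [3.141, -0.0, 1.466]
force: [-0.4, 0.4, 6.0]
grip_width: 0.0118
grip_force: 10.0
```

>>> carry_out:
  plan:
    - [[0,0,0,0,0,0,8],[0,0,-3,0,0,0,8],[0,0,-8,0,0,0,8],[0,0,-12,0,0,0,8],[0,0,-15,0,0,0,8],[0,0,-20,0,0,0,8],[0,0,-20,0,0,0,8],[0,0,-15,0,0,0,8],[0,0,-7,0,0,0,8],[0,0,0,0,0,-0.04,8],[0,0,0,0,0,-0.04,8],[0,0,0,0,0,-0.041,8],[-12,-1.5,0,0,0,0,8],[-25,-3,0,0,0,0,8],[-33,-4,0,0,0,0,8],[-33,-4,0,0,0,0,8],[-33,-4,0,0,0,0,8],[-33,-4,0,0,0,0,8],[-33,-4,0,0,0,0,8],[-33,-4,0,0,0,0,8]]
  squeeze: 45

```text
time_s: 13.15
ee_pos: [0.5549, -0.0192, 0.1951]
eef_rot: [-3.142, 0.0, 1.585]
force: [1.0, -0.7, 0.1]
grip_width: 0.0115
grip_force: 45.0
```

>>> carry_out:
  plan:
    - [[-33,-4,0,0,0,0,8],[-33,-4,0,0,0,0,8],[-33,-4,0,0,0,0,8],[-33,-4,0,0,0,0,8],[-20,-2.5,0,0,0,0,8],[-10,-1.4,0,0,0,0,8],[0,0,0,0,0,0,8],[0,0,0,0,0,0,8],[0,0,0,0,0,0,8]]

```text
time_s: 13.9
ee_pos: [0.5385, -0.1783, 0.195]
eef_rot: [3.142, -0.0, 1.587]
force: [0.2, 0.6, -0.8]
grip_width: 0.0118
grip_force: 45.0
```

>>> carry_out:
  plan:
    - [[-5,0,10,0,0,0,8],[-3.5,0,9,0,0,0,8],[0,0,5,0,0,0,8],[0,0,0,0,0,0,8],[0,0,0,0,0,0,8],[0,0,0,0,0,0,8]]

```text
time_s: 14.4
ee_pos: [0.5387, -0.1877, 0.1711]
eef_rot: [3.142, 0.0, 1.587]
force: [0.2, 0.0, 0.7]
grip_width: 0.0114
grip_force: 45.0
```

```bash
python3 - <<'E'
from h import *
from station import telemetry, optics
import pickle
S=optics.camera("scene");T=optics.camera("top");o=telemetry.get_obs();e=o["ee_pos"];print(e,o["eef_rot"])
pickle.dump({"scene":S,"top":T},open("cam5.pkl","wb"))
f=lambda im,x,y,w,h,k:cv2.resize(im[y:y+h,x:x+w,::-1],None,fx=k,fy=k,interpolation=cv2.INTER_CUBIC)
a=f(S["pixels"],90,170,125,130,4);b=f(T["pixels"],320,165,75,130,4)
cv2.imwrite("pics/h1.png",cv2.convertScaleAbs(cv2.hconcat([a,b]),alpha=1.6))
def proj(c,x):
    R=Ro.from_euler("xyz",c["rotation"]).as_matrix();q=c["intrinsics"]@(R.T@(np.array(x)-c["origin"])); return q[:2]/q[2]
z=e[2]-.0856
for n,c in(("S",S),("T",T)):
    print(n,"edge pred",z,[proj(c,[e[0]+.003,e[1]+k,z]).round(1) for k in(-.05,0,.05)],"wall top front edge",[proj(c,[.5375+.013,-.187+k,.075]).round(1) for k in(-.05,0,.05)])
E
```

```text
[ 0.53878208 -0.18777253  0.1713281 ] [3.14097985e+00 2.33708122e-04 1.58691021e+00]
S edge pred 0.08572810303783303 [array([131.2, 246.1]), array([161.1, 236.9]), array([190., 228.])] wall top front edge [array([134.2, 253.9]), array([163.9, 244.6]), array([192.7, 235.6])]
T edge pred 0.08572810303783303 [array([386.7, 204.9]), array([363.2, 205.2]), array([339.8, 205.5])] wall top front edge [array([384.8, 201.6]), array([361.6, 201.9]), array([338.5, 202.2])]
```

View pics/h1.png

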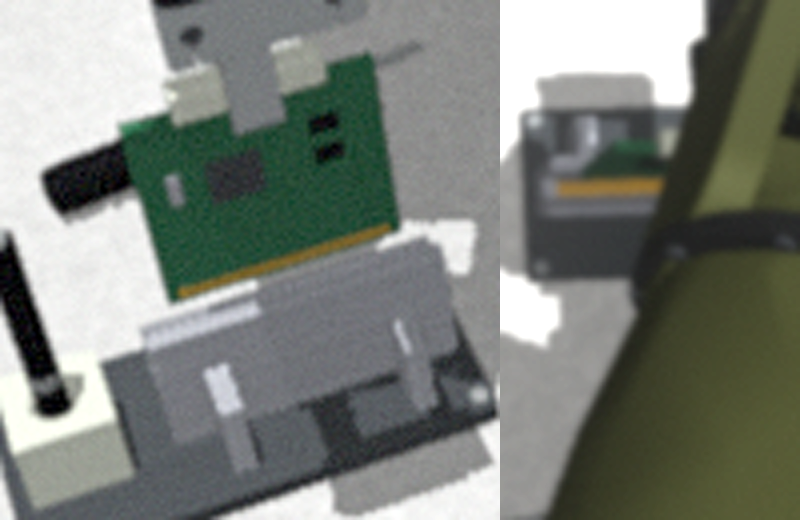

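```bash
python3 - <<'E'
from h import *
import pickle
d0=pickle.load(open("cam0.pkl","rb"));S=d0["scene"];s=S["pixels"].astype(float).mean(2)
for c in(140,150,160,170,180,190): print(c,s[int(248-(c-150)*.31)-9:int(248-(c-150)*.31)+7,c].astype(int),int(248-(c-150)*.31)-9)
def proj(c,x):
    R=Ro.from_euler("xyz",c["rotation"]).as_matrix();q=c["intrinsics"]@(R.T@(np.array(x)-c["origin"])); return q[:2]/q[2]
b,f=[[proj(S,[.5375+o-.0157*k,-.187+k,.075]) for k in(-.05,.05)] for o in(.005,.013)]
for c in(140,150,160,170,180,190): print(c,[round(np.interp(c,[l[0][0],l[1][0]],[l[0][1],l[1][1]]),2) for l in(b,f)])
# card edge observed (bottom of card)
S5=pickle.load(open("cam5.pkl","rb"))["scene"]["pixels"].astype(int)
e=[proj(S,[.53878+.003-.0157*k,-.1878+k,.0857]) for k in(-.05,.05)]
for c in(145,155,165,175,185):
    p=np.interp(c,[e[0][0],e[1][0]],[e[0][1],e[1][1]]); r=int(p)-5; print(c,round(p,2),r,(S5[r:r+12,c,0]).tolist(),(S5[r:r+12,c,2]).tolist())
E
```

```text
140 [140 139 139 137 125 105 101 106 113 118 115  91  68  64  64  67] 242
150 [137 138 136 130 115 104 100 106 113 116 108  85  70  64  66  66] 239
160 [134 133 134 136 130 112  98  96 106 116 115  97  75  66  67  66] 235
170 [134 133 132 132 124 110 102 105 110 117 116  96  69  64  67  65] 232
180 [139 136 136 135 124 107 101 110 112 118 113  89  67  63  69  69] 229
190 [134 134 136 135 119 106  97 112 119 118 106  84  65  64  68  65] 226
140 [np.float64(248.7), np.float64(252.39)]
150 [np.float64(245.47), np.float64(249.14)]
160 [np.float64(242.23), np.float64(245.89)]
170 [np.float64(239.0), np.float64(242.63)]
180 [np.float64(235.77), np.float64(239.38)]
190 [np.float64(232.54), np.float64(236.13)]
145 242.02 237 [23, 39, 68, 78, 85, 120, 146, 138, 103, 75, 90, 113] [34, 35, 31, 28, 67, 120, 146, 137, 104, 79, 96, 119]
155 238.82 233 [24, 24, 45, 72, 77, 65, 75, 86, 89, 75, 75, 76] [35, 33, 37, 33, 24, 43, 76, 87, 89, 78, 80, 78]
165 235.62 230 [24, 21, 45, 70, 80, 69, 75, 84, 81, 74, 82, 74] [36, 29, 30, 29, 35, 49, 77, 84, 82, 78, 85, 80]
175 232.42 227 [26, 21, 56, 72, 68, 64, 75, 83, 78, 78, 78, 76] [38, 29, 36, 27, 28, 55, 76, 83, 81, 83, 84, 80]
185 229.22 224 [19, 27, 58, 76, 70, 82, 124, 135, 109, 82, 72, 72] [32, 31, 31, 28, 41, 80, 124, 135, 110, 86, 78, 76]
```

>>> carry_out:
  plan:
    - [[0,0,4,0,0,0,8],[0,0,4,0,0,0,8],[0,0,2,0,0,0,8],[0,0,2,0,0,0,8],[0,0,2,0,0,0,8],[0,0,0,0,0,0,8]]

```text
time_s: 15.0
ee_pos: [0.5385, -0.1878, 0.1565]
eef_rot: [-3.141, -0.0, 1.587]
force: [-0.5, -0.4, -0.6]
grip_width: 0.0117
grip_force: 45.0
```

>>> carry_out:
  plan:
    - [[0,0,4,0,0,0,8],[0,0,4,0,0,0,8],[0,0,4,0,0,0,8],[0,0,3,0,0,0,8],[0,0,3,0,0,0,8],[0,0,3,0,0,0,8],[0,0,2,0,0,0,8],[0,0,0,0,0,0,8]]

```text
time_s: 15.67
ee_pos: [0.5384, -0.1878, 0.1335]
eef_rot: [-3.141, -0.0, 1.587]
force: [0.6, 0.1, -0.8]
grip_width: 0.0116
grip_force: 45.0
```

Lower edge at ~48 mm, no contact. Continue to just above the bar (30 mm).

>>> carry_out:
  plan:
    - [[0,0,3,0,0,0,8],[0,0,3,0,0,0,8],[0,0,3,0,0,0,8],[0,0,3,0,0,0,8],[0,0,2,0,0,0,8],[0,0,2,0,0,0,8],[0,0,0,0,0,0,8]]
  squeeze: 60

```text
time_s: 16.25
ee_pos: [0.5385, -0.1878, 0.1175]
eef_rot: [-3.141, -0.0, 1.587]
force: [-0.4, -0.6, -0.5]
grip_width: 0.0115
grip_force: 60.0
```

>>> carry_out:
  plan:
    - [[0,0,2,0,0,0,8],[0,0,2,0,0,0,8],[0,0,2,0,0,0,8],[0,0,2,0,0,0,8],[0,0,1,0,0,0,8],[0,0,0,0,0,0,8],[0,0,0,0,0,0,8]]

```text
time_s: 16.83
ee_pos: [0.5389, -0.188, 0.1095]
eef_rot: [3.14, 0.001, 1.587]
force: [-1.7, 1.3, 6.4]
grip_width: 0.0118
grip_force: 60.0
```

>>> carry_out:
  plan:
    - [[0,0,1,0,0,0,8],[0,0,1,0,0,0,8],[0,0,1,0,0,0,8],[0,0,1,0,0,0,8],[0,0,0,0,0,0,8],[0,0,0,0,0,0,8]]

```text
time_s: 17.33
ee_pos: [0.5391, -0.188, 0.1058]
eef_rot: [3.14, 0.001, 1.587]
force: [-1.0, 0.4, 9.0]
grip_width: 0.0116
grip_force: 60.0
```

>>> carry_out:
  plan:
    - [[0,0,0.5,0,0,0,8],[0,0,0.5,0,0,0,8],[0,0,0.5,0,0,0,8],[0,0,0,0,0,0,8],[0,0,0,0,0,0,8]]

```text
time_s: 17.75
ee_pos: [0.5396, -0.1881, 0.1055]
eef_rot: [3.138, 0.001, 1.587]
force: [-3.4, 1.9, 18.0]
grip_width: 0.0115
grip_force: 60.0
```

>>> carry_out:
  plan:
    - [[0,0,0.5,0,0,0,8],[0,0,0,0,0,0,8],[0,0,0,0,0,0,8],[0,0,0,0,0,0,8],[0,0,0,0,0,0,8],[0,0,0,0,0,0,8]]

```text
time_s: 18.25
ee_pos: [0.5398, -0.1882, 0.1055]
eef_rot: [3.138, 0.002, 1.587]
force: [-2.3, 1.4, 21.9]
grip_width: 0.0113
grip_force: 60.0
```

```bash
python3 - <<'E'
from h import *
from station import telemetry, optics
import pickle
S=optics.camera("scene");o=telemetry.get_obs();print(o["ee_pos"],o["eef_rot"],o["force"],o["grip_width"])
a=S["pixels"].mean(2);b=pickle.load(open("cam4.pkl","rb"))["scene"]["pixels"].mean(2)
p,q=[big(x<40,(78,220,32,52)) for x in(a,b)];print("probe now/then",p.mean(0),q.mean(0))
print("bystander change bottle",np.abs(a-b)[280:340,365:410].mean())
E
```

```text
[ 0.53975983 -0.18819995  0.10545199] [3.13777680e+00 1.55758500e-03 1.58685943e+00] [-3.6182988   2.11184056 21.99721904] 0.011318266812843451
probe now/then [ 94.75       247.13157895] [ 94.75       247.14473684]
bystander change bottle 6.260617283950617
```

```bash
python3 -c "
from station import ctrl
print(ctrl.hand_in())"
```

```text
the job is handed in; nothing more can be done
None
```

The job is handed in: the probe stands fully down in the jig's socket and is released. The wide card is held pressed at the contact bar's stop with about 22 N. It took about 18 s on the robot's clock. I did not separately check the spool, screwdriver or narrow card for movement.

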